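# Turn the dolls' house sign to its open side

## Task

The dolls' house display is opening to visitors, who stand across the table from the robot. Turn the gable-topped, house-shaped sign half a turn on its post, so that its doll picture takes the place of the padlock picture and faces the visitors, square with the sign's base. Leave the arch-topped sign and the little wooden doll as they are.

Things in the scene. Friction and masses are not known exactly. Their poses are not given: they have to be found in the camera images.
- house_stand: fixed stand of the house-shaped sign: base 60 x 140 mm (x, y), 15 high; brass post of 16 mm diameter. Origin: on the table, on the post's axis (the turning axis). Its x axis points to the visitors. On the post a wooden plate 130 mm wide, 10 thick, centred on the axis: lower edge 60 mm above the table, eaves 147, ridge of the gable 175. Padlock picture on one face, doll on the other.
- house_sign (a joint): turn of the house-shaped sign, rad, counter-clockwise positive from above. 0: padlock face along the stand's +x, plate along the stand's y. +3.14 or -3.14: doll face along the stand's +x, square with the base. It starts within 0.35 of 0, turns either way up to 4 rad. Stiff pivot (0.05 N m, about 1 N at a side edge): it stays where left.
- arch_edge (a point): bystander: arch-topped sign on a like, fixed stand (base 60 x 140 x 15 mm); plate 130 mm wide, 10 thick, 45 to 175 mm above the table, round top; it turns as easily. The point is on one side edge of the plate, 110 mm above the table; the plate runs 130 mm from it along the point's -y (the post 65 mm along -y). The point's x is square to the plate.
- doll_center (a point): bystander: loose wooden doll of 80 g standing on the table, round skirt of 44 mm diameter, ball head, 84 mm tall. The point is on its axis, 42 mm up.
There are look-alikes about, which are no part of the job. What is shaped like the house_stand but purple or red is not meant.

How it is judged:
At the end, for the whole second after the job is handed in: The house-shaped sign is at rest half a turn round (joint at +3.14 or -3.14, within 15 degrees), its doll face to the visitors; the arch-topped sign's edge and the wooden doll are within 20 mm of where they started ((value of joint house_sign between 2.8816 and 3.4016 rad or value of joint house_sign between -3.4016 and -2.8816 rad) and velocity of joint house_sign between -0.1 and 0.1 rad/s and distance of each of arch_edge, doll_center from where it was at the start of the episode below 0.02 m); the robot touches nothing.
It fails at once if the arch-topped sign is turned (its edge moved more than 20 mm) (distance of arch_edge from where it was at the start of the episode above 0.02 m).
It fails at once if the wooden doll is shifted more than 20 mm or knocked over (distance of doll_center from where it was at the start of the episode above 0.02 m).
It also fails if it takes over 45 s, if anything falls off the work surface, if the arm or the gripper's body presses on something with over 40 N, if the wrist force passes 120 N, or if a joint passes its speed limit or range.

## Robot

A 6-joint arm with a two-finger parallel gripper is mounted at the origin on the work surface. World frame = base frame: x ahead of the robot, y to its left, z up, the work surface at z = 0. Lengths are in m, angles in rad, forces in N, time in s.
With the tool pointing down it reaches from about 0.3 to 0.875 m from the base axis. Payload 6.4 kg.
Tool frame: the origin (TCP) lies midway between the tips of the shut fingers; the grasp point (between the pads) lies ctrl.grip_depth behind it (ctrl.grip_depth is the distance from the TCP to the grasp point, in m); x points along the fingers, y is the direction in which the jaws open and shut, and the axes are right-handed (so a half turn about x gives the same grasp; the last joint's range is limited). The gripper opens to 85 mm and grips with 20 to 120 N. Pads are 22 mm wide; open, the fingers measure 114 mm over their backs; the gripper's body (76 mm by 85 mm) begins 54 mm behind the grasp point. The pads swing forward as they close: fully open they stand 13 mm farther back than shut.
Start: joints at [-1.486, 0.181, 1.607, -0, 1.354, -0.206], TCP at [0.165, -0.551, 0.231] pointing down, gripper open.
Joint ranges: [-2.99, 2.99], [-0.89, 2.07], [0.3, 2.58], [-1.14, 4.28], [0, 2.63], [-3.12, 3.12]. Speed limits (rad/s): [2.57, 2.57, 3.01, 3.14, 3.14, 3.14].

## Interface

Orientations are given as a unit quaternion [w, x, y, z].
In Python, from bench import ctrl gives the robot as it stands.
- The arm moves only by the tool carry_out, never from a script. Its argument "motion" is one flat list of numbers, 7 for each row, row after row: the turn, a rotation vector about the tool's x, y, z in degrees, then the shift along the tool's x, y, z in m, then the gripper's target within -1 to 1 (shut at 1, half-way at 0, fully open at -1). A call has 1 to 10 rows; each row shifts and turns the pose as measured when the row begins, along the tool's axes as they then stand; what a row does not reach is not made up. A row lasts 1/10 s, in which the tool goes at most 50 mm and 8.59 degrees, less where a joint would pass 70% of its speed; a pose out of reach is approached as far as the arm can. A call with a gripper value outside its range is refused whole. The fingers move at their own pace and stop on an object; the grip force is fixed at half the most. Time passes only in rows, so rows that do not move let the fingers close. It gives the time, the measured TCP pose, the force and the opening at its end, in the units of the state.
- ctrl.get_obs(): the state, without advancing time (a new reading comes with each control period).
- ctrl.camera(name): name is "scene" or "top" or "wrist"; returns the picture (400x640x3 uint8, blue, green, red); there is no depth.
- ctrl.camera_params(name): a dict with "mtx" (3x3 intrinsics, pixels), "pose" (4x4, takes a point from camera to world coordinates); the wrist camera has in their place "hand_eye" (4x4, takes a point from camera to tool coordinates, whose origin is the TCP and whose axes are the tool frame's). Camera axes: x right, y down, z forward; pixel columns grow to the right and rows downward; lengths in m; the calibration is good to about 2 mm. A picture is of the moment at which its call begins: read the wrist's pose just before it. camera_params takes no time and is no camera call.
- ctrl.hand_in(): hands the job in, once; it reports no verdict.
Trained networks look in the newest picture that a camera, given by its name, has taken for a name from the list of things; names that differ only in an ending like _2 or _b are one class to them, and where a whole thing is asked for, a point or a joint stands for the part that bears it (a point fixed in the world has none). Each returns a list of dicts, best first, with "conf" (0 to 1); they miss things now and then, are a little off and sometimes report something else, mostly with a low value. They report only what shows in the picture. A call takes as long as a camera call. They do not tell look-alikes from the thing itself.
- ctrl.boxes_of(camera, thing): "point" ([x, y, z] in m, in the coordinates of the camera as it stood for that picture, good to about 4 mm: the middle of the surface that is visible of it).
- ctrl.trace(camera, thing): "pixels" (400x640 bool, what is visible of it).
- ctrl.landmark_of(camera, thing): "point" ([x, y, z] in m, in the coordinates of the camera as it stood for that picture, good to about 4 mm: a listed point, or the origin of a listed thing).
The state is a dict: "time_s": time; "q": joint angles; "dq": joint speeds; "joint_efforts": joint torques, N m; "eef_pos": TCP position; "eef_rot": TCP orientation; "wrist_force": force on the tool from outside, world axes, zero at the start; "torque": the same for the moment, N m; "opening": opening from 0.0 (shut) to 1.0 (fully open).
Only numpy, scipy, OpenCV 4.12 (cv2) and the standard library are available. Lean on these libraries where they do the work, as an engineer would, in place of code of your own. Each camera call takes 0.05 s, during which the arm holds its last target. There are 200 camera calls.

## Working session

There is one attempt and no reset: what is moved stays moved. The work goes in short steps, Python scripts to look and compute and a tool call to move; the robot and the scene stay as the last step left them, time stands still between calls to the robot, and variables do not carry over. Pictures are saved under pics/ and viewed, about 8 in all and at most 12, crops included, and the job is handed in when it is done.

Besides the shell and the picture viewer there is one more tool, called as a command line: name --argument value ..., lists and objects as JSON in quotes. carry_out: Moves the arm, as the interface text tells. Its arguments: {"type":"object","properties":{"motion":{"type":"array"}},"required":["motion"]}

```bash
mkdir -p pics
cat > h.py <<'E'
import numpy as np, cv2
from bench import ctrl
from scipy.spatial.transform import Rotation as R
def T(cam):
    p=ctrl.camera_params(cam)
    if 'pose' in p: return np.array(p['pose'])
    o=ctrl.get_obs(); M=np.eye(4); w,x,y,z=o['eef_rot']; M[:3,:3]=R.from_quat([x,y,z,w]).as_matrix(); M[:3,3]=o['eef_pos']
    return M@np.array(p['hand_eye'])
def W(cam,pt): return (T(cam)@np.r_[pt,1])[:3]
def pix(cam,P):
    c=np.linalg.inv(T(cam))@np.r_[P,1]; u=np.array(ctrl.camera_params(cam)['mtx'])@c[:3]; return u[:2]/u[2]
E
python3 - <<'E'
from h import *
np.set_printoptions(precision=3,suppress=True)
for c in ['scene','top']:
    cv2.imwrite(f'pics/{c}0.png',ctrl.camera(c)); print(c,T(c)[:3,3])
    for th in ['house_stand','house_sign','arch_edge','doll_center']:
        for f in ['boxes_of','landmark_of']:
            try:
                for d in getattr(ctrl,f)(c,th): p=W(c,d['point']);print(th,f,round(d['conf'],2),p,pix(c,p).round())
            except Exception as e: print(th,f,e)
o=ctrl.get_obs();print(o['eef_pos'],o['eef_rot'],o['time_s'],ctrl.grip_depth)
E
```

```text
scene [1.094 0.631 0.742]
house_stand boxes_of 0.63 [ 0.405 -0.362  0.1  ] [291. 121.]
house_stand boxes_of 0.62 [ 0.544 -0.203  0.078] [284. 167.]
house_stand boxes_of 0.62 [ 0.681 -0.335  0.08 ] [213. 163.]
house_stand boxes_of 0.57 [ 0.377 -0.15   0.083] [345. 152.]
house_stand boxes_of 0.17 [0.609 0.018 0.038] [318. 233.]
house_stand landmark_of 0.96 [ 0.678 -0.34   0.004] [218. 185.]
house_stand landmark_of 0.86 [ 0.37  -0.157 -0.   ] [345. 175.]
house_stand landmark_of 0.65 [ 0.54  -0.216  0.004] [284. 187.]
house_stand landmark_of 0.59 [ 0.401 -0.376  0.001] [291. 148.]
house_sign boxes_of 0.91 [ 0.546 -0.205  0.119] [282. 154.]
house_sign boxes_of 0.86 [ 0.682 -0.33   0.114] [212. 153.]
house_sign boxes_of 0.69 [ 0.406 -0.36   0.113] [291. 118.]
house_sign boxes_of 0.67 [ 0.378 -0.148  0.12 ] [346. 141.]
house_sign landmark_of it knows: arch_edge, doll_center, house_stand
arch_edge boxes_of 0.74 [0.579 0.198 0.108] [386. 247.]
arch_edge landmark_of 0.58 [0.551 0.247 0.109] [414. 254.]
doll_center boxes_of 0.85 [0.611 0.019 0.036] [317. 234.]
doll_center landmark_of 0.88 [0.60
[... 520 characters left out ...]
0.366 -0.157  0.002] [377. 260.]
house_sign boxes_of 0.96 [ 0.369 -0.149  0.158] [383. 263.]
house_sign boxes_of 0.82 [ 0.528 -0.207  0.145] [407. 189.]
house_sign boxes_of 0.77 [ 0.394 -0.356  0.152] [479. 250.]
house_sign boxes_of 0.62 [ 0.67  -0.333  0.14 ] [461. 126.]
house_sign landmark_of it knows: arch_edge, doll_center, house_stand
arch_edge boxes_of 0.73 [0.571 0.184 0.133] [231. 171.]
arch_edge landmark_of 0.75 [0.543 0.245 0.114] [206. 184.]
doll_center boxes_of 0.57 [0.593 0.007 0.074] [311. 166.]
doll_center boxes_of 0.32 [ 0.529 -0.203  0.012] [394. 195.]
doll_center landmark_of 0.65 [0.599 0.007 0.045] [311. 166.]
[ 0.165 -0.551  0.231] [ 0.102  0.7    0.102 -0.7  ] 0.8 0.0187
```

Run:
```python
import cv2
a=cv2.imread('pics/scene0.png')[70:300,150:470];cv2.imwrite('pics/s1.png',cv2.resize(a,None,fx=2.5,fy=2.5,interpolation=2))
a=cv2.imread('pics/top0.png')[80:300,170:500];cv2.imwrite('pics/t1.png',cv2.resize(a,None,fx=2.4,fy=2.4,interpolation=2))
```

```text
(no output)
```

View pics/s1.png

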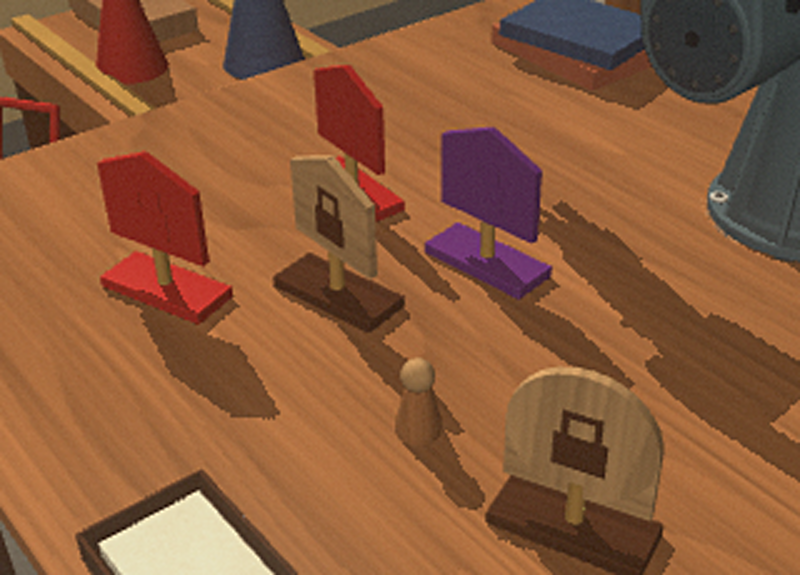

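View pics/t1.png

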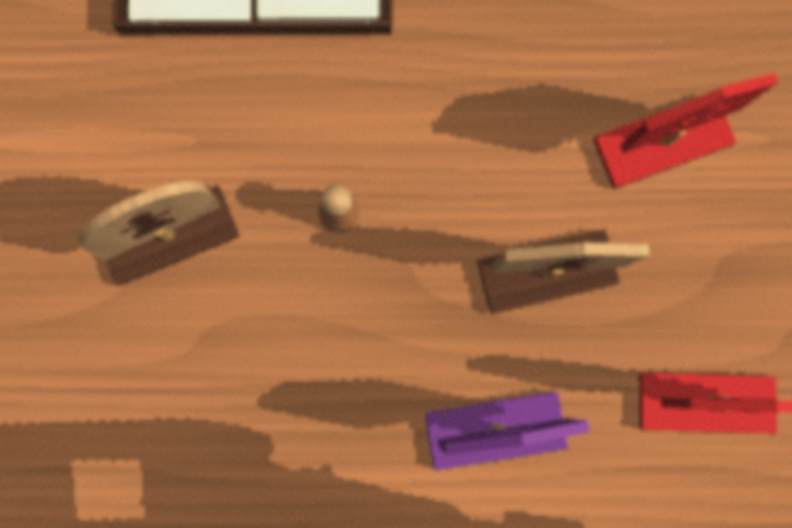

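The meant sign is the brown-based wooden one with the padlock, at scene (284,167) / top (395,195), which is about (0.54, -0.214). Those at scene (213,163) and (291,121) are red and the one at (345,152) is purple, so all three are look-alikes. Next I'll work out the move to above it, where a wrist view will confirm the choice.

```bash
cat >> h.py <<'E'
def tool():
    o=ctrl.get_obs(); w,x,y,z=o['eef_rot']; return np.array(o['eef_pos']),R.from_quat([x,y,z,w])
def togo(P,yaw):
    "tool down with its y axis at yaw in world: rotvec deg and shift, both in present tool axes"
    p,r=tool(); x=np.array([0,0,-1.]); y=np.array([np.cos(yaw),np.sin(yaw),0]); t=R.from_matrix(np.c_[x,y,np.cross(x,y)])
    return (r.inv()*t).as_rotvec(degrees=True).round(2), r.inv().apply(np.array(P)-p).round(4)
E
python3 - <<'E'
from h import *
np.set_printoptions(precision=3,suppress=True)
p,r=tool(); print(r.as_matrix(), ctrl.get_obs()['q']); print(np.array(ctrl.camera_params('wrist')['hand_eye']))
for a in (10,190): print(a,togo([.54,-.214,.30],np.radians(a)))
E
```

```text
[[ 0.     0.287 -0.958]
 [ 0.    -0.958 -0.287]
 [-1.    -0.    -0.   ]] [-1.486  0.181  1.607  0.     1.354 -0.206]
[[-0.    -0.304  0.953 -0.144]
 [ 1.     0.     0.     0.   ]
 [-0.     0.953  0.304 -0.078]
 [ 0.     0.     0.     1.   ]]
10 (array([-83.34,  -0.  ,  -0.  ]), array([-0.069, -0.215, -0.456]))
190 (array([96.66, -0.  ,  0.  ]), array([-0.069, -0.215, -0.456]))
```

carry_out --motion '[0, 0, 0, -0.035, 0, 0, -1, 0, 0, 0, -0.035, 0, 0, -1, 0, 0, 0, 0, -0.02, -0.043, -1, 0, 0, 0, 0, -0.02, -0.043, -1, 0, 0, 0, 0, -0.02, -0.043, -1, 0, 0, 0, 0, -0.02, -0.043, -1, 0, 0, 0, 0, -0.02, -0.043, -1, 0, 0, 0, 0, -0.02, -0.043, -1, 0, 0, 0, 0, -0.02, -0.043, -1, 0, 0, 0, 0, -0.02, -0.043, -1]'

```text
time_s: 1.8
eef_pos: [0.4547, -0.2956, 0.3051]
eef_rot: [0.099, 0.701, 0.097, -0.7]
wrist_force: [-0.4, -1.2, -0.1]
opening: 1.003
```

carry_out --motion '[-8.3, 0, 0, 0, 0, 0, -1, -8.3, 0, 0, 0, 0, 0, -1, -8.3, 0, 0, 0, 0, 0, -1, -8.3, 0, 0, 0, 0, 0, -1, -8.3, 0, 0, 0, 0, 0, -1, -8.3, 0, 0, 0, 0, 0, -1, -8.3, 0, 0, 0, 0, 0, -1, -8.3, 0, 0, 0, 0, 0, -1, -8.3, 0, 0, 0, 0, 0, -1, -8.3, 0, 0, 0, 0, 0, -1]'

```text
time_s: 2.8
eef_pos: [0.4605, -0.2878, 0.3056]
eef_rot: [0.551, 0.446, 0.547, -0.445]
wrist_force: [0.5, 0.1, 0.2]
opening: 0.997
```

Run:
```python
from h import *
np.set_printoptions(precision=3,suppress=True)
cv2.imwrite('pics/w1.png',ctrl.camera('wrist'))
for f,th in [('boxes_of','house_sign'),('boxes_of','house_stand'),('landmark_of','house_stand')]:
    for d in getattr(ctrl,f)('wrist',th): p=W('wrist',d['point']);print(th,f,round(d['conf'],2),p,pix('wrist',p).round())
print(ctrl.get_obs()['q'],tool()[0],togo([.54,-.214,.30],np.radians(10)))
P=np.array([.54,-.214,0])
for z in (0,.015,.147,.175): print(z,pix('wrist',P+[0,0,z]))
```

```text
house_sign boxes_of 0.94 [ 0.404 -0.361  0.15 ] [254. 241.]
house_sign boxes_of 0.93 [ 0.534 -0.208  0.147] [418. 117.]
house_sign boxes_of 0.69 [ 0.668 -0.334  0.133] [497. 256.]
house_sign boxes_of 0.6 [ 0.379 -0.174  0.148] [255.  39.]
house_stand boxes_of 0.88 [ 0.529 -0.205  0.103] [402. 111.]
house_stand boxes_of 0.88 [ 0.381 -0.171  0.073] [271.  49.]
house_stand boxes_of 0.69 [ 0.673 -0.337  0.097] [485. 245.]
house_stand boxes_of 0.62 [ 0.402 -0.357  0.019] [272. 199.]
house_stand landmark_of 0.83 [ 0.676 -0.343  0.002] [455. 222.]
house_stand landmark_of 0.79 [ 0.391 -0.376  0.002] [265. 207.]
house_stand landmark_of 0.68 [ 0.538 -0.213 -0.001] [389. 116.]
house_stand landmark_of 0.63 [ 0.375 -0.153  0.   ] [277.  42.]
[-0.778  0.051  1.6    0.001  1.485 -0.976] [ 0.461 -0.288  0.306] (array([ 1.35,  0.19, -0.23]), array([ 0.006,  0.092, -0.057]))
0 [389.847 116.404]
0.015 [392.148 116.964]
0.147 [422.016 124.234]
0.175 [431.953 126.653]
```

View pics/w1.png

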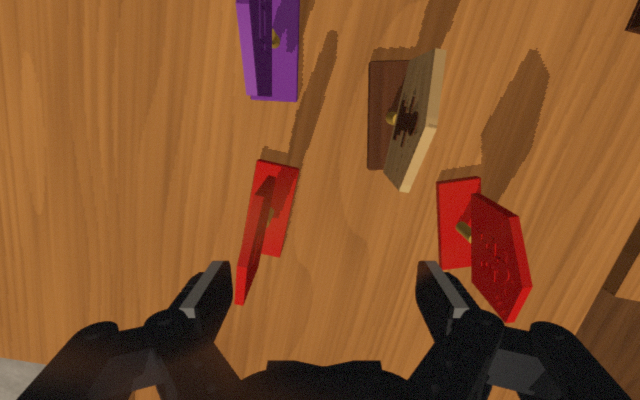

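The wrist view shows the wooden padlock house sign on its brown base at (410,118): ridge at (437,127), eave corners near (443,50) and (404,190). Red is to either side and purple is above. I'll measure its yaw from the corners.

```bash
cat >> h.py <<'E'
def ray(cam,uv,z):
    M=T(cam); d=M[:3,:3]@np.linalg.inv(np.array(ctrl.camera_params(cam)['mtx']))@np.r_[uv,1]; return M[:3,3]+d*(z-M[2,3])/d[2]
E
python3 - <<'E'
from h import *
np.set_printoptions(precision=3,suppress=True)
a=ray('wrist',(443,50),.147);b=ray('wrist',(406,190),.147);r=ray('wrist',(435,126),.175);print(a,b,r,np.linalg.norm(a-b),'plate normal yaw',np.degrees(np.arctan2(-(a-b)[0],(a-b)[1])))
# base left edge
a=ray('wrist',(369,62),.015);b=ray('wrist',(368,169),.015);print(a,b,np.linalg.norm(a-b),'stand yaw',np.degrees(np.arctan2(-(a-b)[0],(a-b)[1])))
im=cv2.imread('pics/w1.png')[20:220,330:490];cv2.imwrite('pics/w1c.png',cv2.resize(im,None,fx=3,fy=3,interpolation=2))
E
```

```text
[ 0.54  -0.15   0.147] [ 0.543 -0.278  0.147] [ 0.542 -0.213  0.175] 0.12789268701934126 plate normal yaw 1.4149080730363979
[ 0.494 -0.155  0.015] [ 0.525 -0.288  0.015] 0.1369145279883813 stand yaw 13.285922273758228
```

View pics/w1c.png

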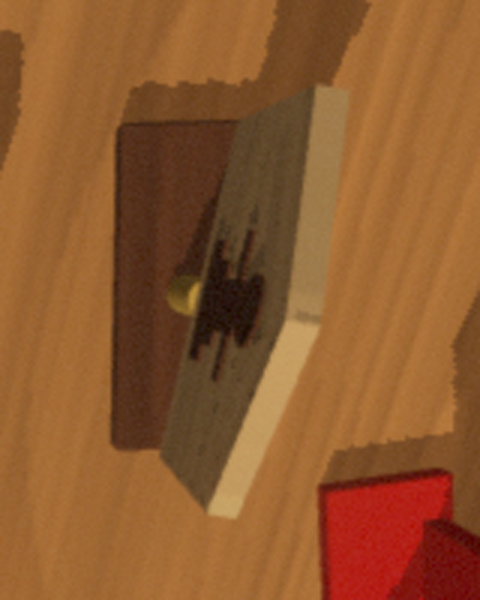

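```bash
python3 -c "
from h import *
print(togo([.540,-.214,.24],np.radians(1.5)))"
```

```text
(array([ 9.85,  0.18, -0.24]), array([ 0.0658,  0.0922, -0.057 ]))
```

carry_out --motion '[0, 0, 0, 0, 0.031, -0.019, -1, 0, 0, 0, 0, 0.031, -0.019, -1, 0, 0, 0, 0, 0.031, -0.019, -1, 5, 0, 0, 0, 0, 0, -1, 5, 0, 0, 0, 0, 0, -1, 0, 0, 0, 0.033, 0, 0, -1, 0, 0, 0, 0.033, 0, 0, -1, 0, 0, 0, 0, 0, 0, -1]'

```text
time_s: 3.8
eef_pos: [0.5455, -0.2119, 0.2396]
eef_rot: [0.499, 0.505, 0.493, -0.503]
wrist_force: [-1.2, 0.5, -0.8]
opening: 0.999
```

Run:
```python
from h import *
np.set_printoptions(precision=3,suppress=True)
print(tool()[0],togo([.540,-.214,.14],np.radians(1.5)), ctrl.get_obs()['q'])
im=ctrl.camera('wrist');print([ (round(d['conf'],2),W('wrist',d['point'])) for d in ctrl.boxes_of('wrist','house_sign')])
cv2.imwrite('pics/w2.png',im)
```

```text
[ 0.546 -0.212  0.24 ] (array([-2.38,  0.3 , -0.46]), array([ 0.1  , -0.006,  0.002])) [-0.573  0.19   1.579  0.     1.363 -0.558]
[(0.93, array([ 0.541, -0.2  ,  0.165])), (0.72, array([ 0.657, -0.28 ,  0.104])), (0.66, array([ 0.376, -0.149,  0.138])), (0.61, array([ 0.403, -0.312,  0.12 ]))]
```

View pics/w2.png

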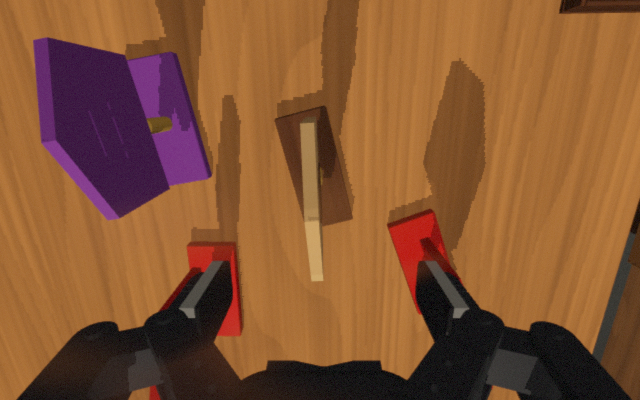

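The sign stands between the fingers, edge-on, with its ridge at (312,220) and eaves at (309,122) and (318,279). I'll check the axis position from these.

Run:
```python
from h import *
np.set_printoptions(precision=3,suppress=True)
a=ray('wrist',(309,122),.147);b=ray('wrist',(317.5,279),.147);r=ray('wrist',(312.5,220),.175);d=a-b
y=np.arctan2(-d[0],d[1]);print(a,b,(a+b)/2,r,np.linalg.norm(d),np.degrees(y))
c=[ray('wrist',p,.015) for p in [(276,120),(322,107),(352,213)]];print(c,'stand yaw',np.degrees(np.arctan2(-(c[1]-c[2])[0],(c[1]-c[2])[1])),'axis',(c[0]+c[2])/2)
print(togo([*((a+b)/2)[:2],.138],y))
```

```text
[ 0.54  -0.151  0.147] [ 0.543 -0.283  0.147] [ 0.541 -0.217  0.147] [ 0.541 -0.217  0.175] 0.1322030144040372 1.5676226415950267
[array([ 0.498, -0.157,  0.015]), array([ 0.551, -0.144,  0.015]), array([ 0.586, -0.271,  0.015])] stand yaw 15.576153724479855 axis [ 0.542 -0.214  0.015]
(array([-2.37,  0.51, -0.8 ]), array([ 0.106, -0.008,  0.003]))
```

carry_out --motion '[-2.4, 0.4, -0.6, 0.01, -0.005, 0.003, -1, 0, 0, 0, 0.03, 0, 0, -1, 0, 0, 0, 0.03, 0, 0, -1, 0, 0, 0, 0.02, 0, 0, -1, 0, 0, 0, 0.01, 0, 0, -1, 0, 0, 0, 0, 0, 0, -1]'

```text
time_s: 4.5
eef_pos: [0.5512, -0.2228, 0.1573]
eef_rot: [0.515, 0.496, 0.496, -0.493]
wrist_force: [-1.0, 0.0, 0.5]
opening: 0.998
```

```bash
python3 -c "
from h import *
print(tool()[0],togo([.541,-.215,.138],np.radians(1.5)), ctrl.get_obs()['q'])"
```

```text
[ 0.55118454 -0.22279723  0.15726517] (array([-0.24,  0.88, -1.28]), array([ 0.0189, -0.0104, -0.0083])) [-5.83682062e-01  2.79914410e-01  1.64476300e+00  1.59258625e-04
  1.18975336e+00 -6.05760658e-01]
```

carry_out --motion '[0, 0.9, -1.3, 0, -0.01, -0.008, -1, 0, 0, 0, 0, 0, 0, -1]'

```text
time_s: 4.7
eef_pos: [0.5418, -0.2155, 0.1602]
eef_rot: [0.506, 0.495, 0.505, -0.495]
wrist_force: [-0.5, -1.4, 0.0]
opening: 0.998
```

```bash
python3 -c "
from h import *
print(tool()[0],togo([.541,-.215,.138],np.radians(1.5)))"
```

```text
[ 0.54176008 -0.21548812  0.16021509] (array([-0.29,  0.04, -0.08]), array([ 0.0222, -0.0008, -0.0005]))
```

carry_out --motion '[0, 0, 0, 0.012, -0.001, -0.001, -1, 0, 0, 0, 0.01, 0, 0, -1, 0, 0, 0, 0, 0, 0, -1]'

```text
time_s: 5.0
eef_pos: [0.542, -0.2151, 0.1394]
eef_rot: [0.508, 0.495, 0.503, -0.494]
wrist_force: [0.2, 0.1, 0.5]
opening: 1.003
```

carry_out --motion '[0, 0, 0, 0, 0, 0, 1, 0, 0, 0, 0, 0, 0, 1, 0, 0, 0, 0, 0, 0, 1, 0, 0, 0, 0, 0, 0, 1, 0, 0, 0, 0, 0, 0, 1, 0, 0, 0, 0, 0, 0, 1, 0, 0, 0, 0, 0, 0, 1, 0, 0, 0, 0, 0, 0, 1]'

```text
time_s: 5.8
eef_pos: [0.5372, -0.2151, 0.1393]
eef_rot: [0.504, 0.493, 0.506, -0.497]
wrist_force: [-1.0, 0.2, -1.5]
opening: 0.108
```

```bash
python3 -c "
from h import *
print(tool()[0],togo([.541,-.215,.138],np.radians(14.5-180)), ctrl.get_obs()['q'])"
```

```text
[ 0.53724541 -0.21513102  0.13929448] (array([ 1.6673e+02,  5.1000e-01, -9.0000e-02]), array([ 0.0013,  0.0038, -0.0001])) [-0.58314283  0.28953694  1.67235475 -0.00522672  1.18361978 -0.60264922]
```

carry_out --motion '[4, 0, 0, 0, 0, 0, 1, 8, 0, 0, 0, 0, 0, 1, 8, 0, 0, 0, 0, 0, 1, 8, 0, 0, 0, 0, 0, 1]'

```text
time_s: 6.2
eef_pos: [0.5367, -0.215, 0.1393]
eef_rot: [-0.365, -0.602, -0.367, 0.608]
wrist_force: [-2.0, 0.0, 0.7]
opening: 0.109
```

```bash
cat > c.py <<'E'
from h import *
o=ctrl.get_obs();print(tool()[0],togo([.538,-.215,.139],np.radians(14.5-180)),o['q'][5],o['wrist_force'],o['torque'],o['opening'])
E
python3 c.py
```

```text
[ 0.53674673 -0.21501099  0.13930544] (array([137.84,   0.53,  -0.19]), array([ 0.0003,  0.0011, -0.0006])) -0.09809751889511002 [-1.97302789  0.02358941  0.72572406] [ 0.07591382 -0.04942221  0.07369961] 0.10908868102616197
```

Turning well, forces small.

carry_out --motion '[8.4, 0, 0, 0, 0, 0, 1, 8.4, 0, 0, 0, 0, 0, 1, 8.4, 0, 0, 0, 0, 0, 1, 8.4, 0, 0, 0, 0, 0, 1, 8.4, 0, 0, 0, 0, 0, 1, 8.4, 0, 0, 0, 0, 0, 1]'

```text
time_s: 6.8
eef_pos: [0.5361, -0.2142, 0.1393]
eef_rot: [-0.066, -0.701, -0.067, 0.707]
wrist_force: [-2.1, 0.7, 0.5]
opening: 0.113
```

```bash
python3 c.py
```

```text
[ 0.53613991 -0.2141925   0.13927454] (array([86.26,  0.49, -0.32]), array([ 0.0003,  0.0011, -0.0017])) 0.8025515049577863 [-2.13696394  0.66653152  0.45843364] [ 0.20730931 -0.19678318  0.06343879] 0.1133519763331819
```

carry_out --motion '[8.4, 0, 0, 0, 0.001, -0.001, 1, 8.4, 0, 0, 0, 0, 0, 1, 8.4, 0, 0, 0, 0, 0, 1, 8.4, 0, 0, 0, 0, 0, 1, 8.4, 0, 0, 0, 0, 0, 1, 8.4, 0, 0, 0, 0, 0, 1]'

```text
time_s: 7.4
eef_pos: [0.5363, -0.2133, 0.1393]
eef_rot: [0.246, -0.658, 0.247, 0.667]
wrist_force: [-1.7, 0.0, 0.0]
opening: 0.111
```

```bash
python3 c.py
```

```text
[ 0.53634581 -0.21327198  0.13929825] (array([34.69,  0.52, -0.51]), array([ 0.0003,  0.0002, -0.0024])) 1.7031612908914064 [-1.6561679   0.00912341  0.0471768 ] [ 0.29445562 -0.37225649  0.02992664] 0.11120299129057282
```

carry_out --motion '[8, 0, 0, 0, 0, -0.001, 1, 8, 0, 0, 0, 0, 0, 1, 8, 0, 0, 0, 0, 0, 1, 8, 0, 0, 0, 0, 0, 1, 2.5, 0, 0, 0, 0, 0, 1, 0, 0, 0, 0, 0, 0, 1]'

```text
time_s: 8.0
eef_pos: [0.537, -0.2129, 0.1393]
eef_rot: [0.439, -0.549, 0.441, 0.558]
wrist_force: [-2.3, 0.0, -0.6]
opening: 0.109
```

```bash
python3 c.py
```

```text
[ 0.53695522 -0.21287314  0.13932206] (array([-1.5 ,  0.48, -0.62]), array([ 0.0003, -0.0005, -0.0023])) 2.333973643293579 [-2.26946248  0.01339801 -0.60070073] [ 0.15253722 -0.45056256 -0.05816344] 0.10903787231731014
```

carry_out --motion '[0, 0, 0, 0, 0, 0, -1, 0, 0, 0, 0, 0, 0, -1, 0, 0, 0, 0, 0, 0, -1, 0, 0, 0, 0, 0, 0, -1, 0, 0, 0, 0, 0, 0, -1, 0, 0, 0, 0, 0, 0, -1, 0, 0, 0, -0.01, 0, 0, -1, 0, 0, 0, -0.02, 0, 0, -1, 0, 0, 0, -0.03, 0, 0, -1]'

```text
time_s: 8.9
eef_pos: [0.5357, -0.2117, 0.1976]
eef_rot: [0.437, -0.547, 0.44, 0.562]
wrist_force: [0.2, 0.1, -0.6]
opening: 1.001
```

```bash
python3 c.py
```

```text
[ 0.53571806 -0.21168258  0.19764035] (array([-1.21,  0.82, -0.95]), array([ 0.0585, -0.0024, -0.0046])) 2.3293984025554084 [ 0.16578484  0.08538721 -0.64342399] [ 0.01728607 -0.00158048 -0.01210449] 1.0014821888366077
```

carry_out --motion '[0, 0, 0, -0.035, 0, 0, -1, 0, 0, 0, -0.035, 0, 0, -1, 0, 0, 0, -0.035, 0, 0, -1, 0, 0, 0, 0, 0, 0, -1]'

```text
time_s: 9.3
eef_pos: [0.539, -0.2134, 0.3145]
eef_rot: [0.437, -0.55, 0.44, 0.559]
wrist_force: [0.8, -0.1, 0.5]
opening: 1.0
```

Run:
```python
from h import *
np.set_printoptions(precision=3,suppress=True)
s=ctrl.camera('scene');w=ctrl.camera('wrist')
a=cv2.resize(s[70:300,150:470],(800,575),interpolation=2);cv2.imwrite('pics/s2.png',a);cv2.imwrite('pics/w3.png',w)
for th in('arch_edge','doll_center'): print(th,[(round(d['conf'],2),W('scene',d['point'])) for d in ctrl.landmark_of('scene',th)])
print(tool()[0],ctrl.get_obs()['wrist_force'])
```

```text
arch_edge [(0.73, array([0.548, 0.247, 0.109]))]
doll_center [(0.84, array([0.602, 0.008, 0.041]))]
[ 0.536 -0.212  0.306] [ 0.035  0.223 -0.796]
```

View pics/s2.png

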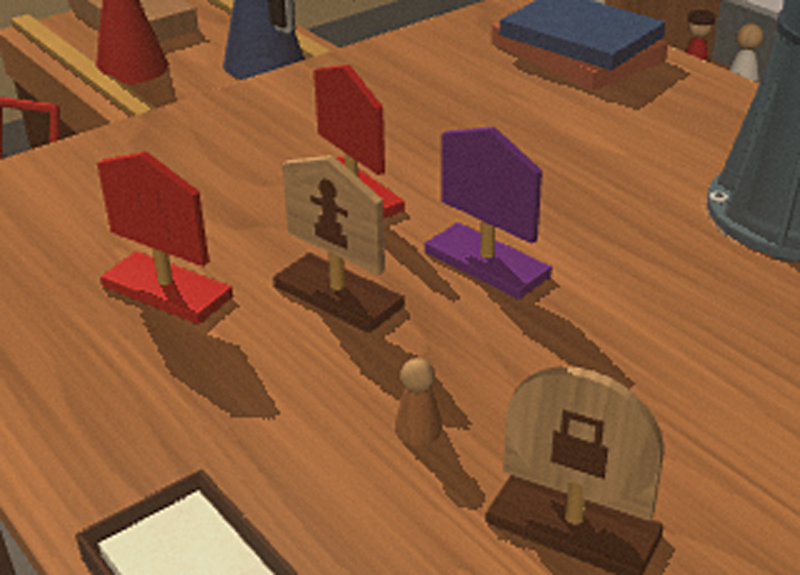

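View pics/w3.png

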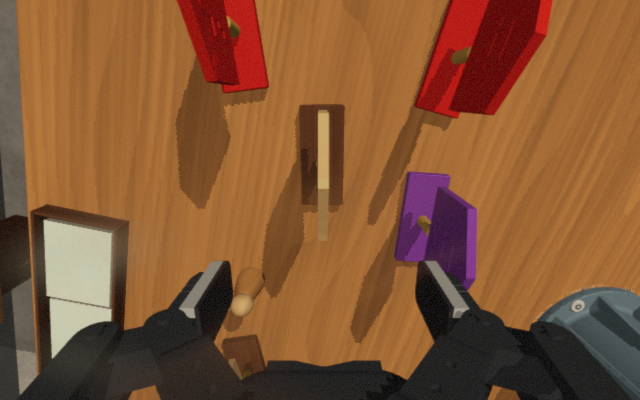

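The scene view shows the doll picture facing the visitors. In the wrist view the plate (323,112 to 323,240) is parallel to its base (300–344, 105–205). The arch sign and the doll haven't moved, and the gripper is clear, so I'm handing in.

```bash
python3 -c "
from bench import ctrl
print(ctrl.hand_in())"
```

```text
the job is handed in; nothing more can be done
None
```

The gable-topped sign now shows its doll picture to the visitors, and the job was handed in at about 9.5 s of the 45 s allowed. I gripped the wooden plate by its ridge on the post's axis, turned it about 168° clockwise, let go and lifted clear.

- **Squareness:** in the last wrist picture the plate looks parallel to its base. My two readings of the base's direction differed by about 2°, well inside the 15° allowed.
- **Bystanders:** the networks put the arch sign's edge and the wooden doll within about 3 mm of where they started, which is within their own error.
- **Force and contact:** wrist force read no more than about 2–3 N at the end of each move. The gripper was open and about 130 mm above the sign at the end.
- **Disagreement:** my picture measurement put the axis about 4 mm from where the plate settled the fingers when they closed (x 0.541 against 0.537). The arm gave way to it, with no visible effect.

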